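# Clip the wide settlement panel

## Task

Mark the wide settlement panel as the next one for the microscope: squeeze the spring clip open by its two handles, carry it over, and let its jaws close on the middle of the wide panel's top edge, well down over the edge and in line with it. Let go and leave the clip sitting there upright; keep it off the narrow panel.

Things in the scene. Friction and masses are not known exactly. Their poses are not given: they have to be found in the camera images.
- clip: Steel spring clip, 65 g, stands on its jaws, handles up. Origin: mid hinge axis (barrel radius 5), 44 above the jaw tips, 45 above bench at start. x: way jaws open and handles squeeze; y: along hinge; z: up. Same both ways round. Jaws 50 wide (y), 12 thick, gripping faces 28 to 44 below hinge. Black-clad handles 32 wide reach 47 above hinge, leaning apart: 42 over outsides at 32 up, 50 at top. mm
- jaw (a joint): Angle between the clip's halves: 0 shut, 0.54 rad at the stop (handles parallel, 26 mm over outsides; jaw tips 24 mm apart), 0.14 when shut on 6 mm. Squeeze handles along clip x 32 mm above the hinge: 3 N starts, 7 N reaches the stop, 15 N is ample. Let go, it springs shut (4 N at jaws). A good bite has the hinge 20 mm above the edge; 5 mm is the least possible.
- wide_panel: The wider of two grey plastic panels standing upright, fixed, in a white foot (14 mm high, 50 mm deep, 10 mm longer than the panel): 140 mm wide, 6 mm thick, top edge 110 mm above the bench, 4 mm barnacles low on both faces. Origin: middle of the top edge; x square to the faces, y along the edge, z up.
- narrow_panel: The narrow panel: same make, thickness and height but 80 mm wide, fixed. Origin and axes as for the wide one. It stays bare.

How it is judged:
By the outcome, as a careful person would: the job done as asked, in the order asked, and still so for the second after the job is handed in, with the robot touching nothing.
It also fails if it takes over 40 s, if anything falls off the work surface, if the arm or the gripper's body presses on something with over 40 N, if the wrist force passes 120 N, or if a joint passes its speed limit or range.

## Robot

A 6-joint arm with a two-finger parallel gripper is mounted at the origin on the work surface. World frame = base frame: x ahead of the robot, y to its left, z up, the work surface at z = 0. Lengths are in m, angles in rad, forces in N, time in s.
With the tool pointing down it reaches from about 0.35 to 0.975 m from the base axis. Payload 4.9 kg.
Tool frame: the origin (TCP) lies midway between the tips of the shut fingers; the grasp point (between the pads) lies 19 mm behind it; z points along the fingers, y is the line along which they close (so a half turn about z gives the same grasp; the last joint's range is limited). The gripper opens to 85 mm and grips with 20 to 120 N. Pads are 22 mm wide; open, the fingers measure 114 mm over their backs; the gripper's body (76 mm by 85 mm) begins 54 mm behind the grasp point. The pads swing forward as they close: fully open they stand 13 mm farther back than shut.
Start: joints at [1.128, 0.053, 1.613, -0, 1.476, -0.119], TCP at [0.199, 0.593, 0.231] pointing down, gripper open.
Joint ranges: [-3.01, 3.01], [-1.01, 2.22], [0.06, 2.58], [-1.02, 4.17], [0.09, 2.62], [-3.14, 3.14]. Speed limits (rad/s): [2.57, 2.57, 3.14, 3.14, 3.14, 3.14].

## Interface

Orientations are given as a rotation vector (axis times angle).
In Python, from station import telemetry, optics, ctrl gives the robot as it stands.
- The arm moves only by the shell command python3 -m pendant 'ROWS' [FORCE]. ROWS is JSON, one flat list of numbers, 7 for each row, row after row: the turn, a rotation vector about the tool's x, y, z as a fraction of full scale, then the shift along the tool's x, y, z as a fraction of full scale, then the opening, from 0 (shut) to 1 (fully open). In form: [ax, ay, az, tx, ty, tz, fingers, ax, ay, az, tx, ty, tz, fingers, ...]. A call has 1 to 12 rows; each row is the pose to reach, as a shift and turn from the pose commanded when the call began, along the tool's axes at that moment; what a row does not reach only later rows make up. Full scale, the value 1, is 300 mm for a shift and 30 degrees for a turn. A row lasts 1/8 s, in which the tool goes at most 62.5 mm and 10.7 degrees, less where a joint would pass 70% of its speed; a pose out of reach is approached as far as the arm can. A call with a number of a shift or a turn outside -1 to 1 is refused whole. A call with a gripper value outside its range is refused whole. The fingers move at their own pace and stop on an object; FORCE is the grip in N (left out, the last holds). Time passes only in rows, so rows that repeat a pose let the fingers close. It gives the time, the measured TCP pose, the force, the opening and the grip force at its end, in the units of the state.
- telemetry.get_obs(): the state, without advancing time (a new reading comes with each control period).
- optics.get_image(name): name is "scene" or "top" or "wrist"; returns a dict with "image" (384x512x3 uint8, red, green, blue), "depth" (384x512 float32, m along the optical axis (not along the pixel's ray), 0 where there is no reading), "fx", "fy", "cx", "cy" (pixels), "rvec" (rotation vector, rad) and "tvec" (3), from world to camera coordinates, as OpenCV has them. Camera axes: x right, y down, z forward; pixel columns grow to the right and rows downward; lengths in m; the calibration is good to about 2 mm. A picture is of the moment at which its call begins.
- ctrl.finish_job(): hands the job in; it is judged then, once.
The state is a dict: "t": time; "q": joint angles; "dq": joint speeds; "effort": joint torques, N m; "tool_pos": TCP position; "tool_rot": TCP orientation; "contact_force": force on the tool from outside, world axes, zero at the start; "wrist_torque": the same for the moment, N m; "opening": finger opening in m; "grip_force": force on a finger pad.
Only numpy, scipy, OpenCV 4.12 (cv2) and the standard library are available. Lean on these libraries where they do the work, as an engineer would, in place of code of your own. Each camera call takes 0.05 s, during which the arm holds its last target. There are 200 camera calls.

## Working session

There is one attempt and no reset: what is moved stays moved. The work goes in short steps, Python scripts to look and compute and a shell command to move; the robot and the scene stay as the last step left them, time stands still between calls to the robot, and variables do not carry over. Pictures are saved under pics/ and viewed, at most 10 in all, crops included, and the job is handed in when it is done.

```bash
mkdir -p pics
cat > h.py <<'E'
import numpy as np,cv2
from station import telemetry, optics, ctrl
def grab(n):
    d=optics.get_image(n); d['R']=cv2.Rodrigues(np.array(d['rvec'],float))[0]; d['t']=np.array(d['tvec'],float); return d
def cloud(d):
    h,w=d['depth'].shape; u,v=np.meshgrid(np.arange(w),np.arange(h)); z=d['depth']
    P=np.stack([(u-d['cx'])/d['fx']*z,(v-d['cy'])/d['fy']*z,z],-1)
    W=(P-d['t'])@d['R']; W[z==0]=np.nan; return W
E
python3 - <<'E'
from h import *
o=telemetry.get_obs(); print(o)
ims=[]
for n in ['scene','top']:
    d=grab(n); ims.append(d['image']); np.savez(n+'0.npz',W=cloud(d),im=d['image']); print(n,-d['R'].T@d['t'])
a=np.hstack(ims)[:,:,::-1]
cv2.imwrite('pics/a.png',cv2.resize(a,(800,300)))
cv2.imwrite('pics/top.png',ims[1][:,:,::-1])
E
```

```text
{'t': 0.0, 'q': array([ 1.12799026e+00,  5.33434839e-02,  1.61428632e+00,  1.07357235e-06,
        1.47600229e+00, -1.19031798e-01]), 'dq': array([-0.00072865,  0.00049192,  0.0004605 , -0.00076765, -0.00264132,
       -0.00185146]), 'effort': array([-2.11911254e-03, -3.93704474e+01, -3.70159328e+01, -3.19015207e-04,
        7.24654034e-03,  1.00346713e-05]), 'tool_pos': array([0.19859238, 0.59195537, 0.2300759 ]), 'tool_rot': array([-5.06273521e-01, -3.09995538e+00,  3.07694428e-03]), 'contact_force': array([-0.40913504,  0.44477583, -0.58686254]), 'wrist_torque': array([ 0.00854212, -0.01745771,  0.01055738]), 'grip_force': 0.0, 'opening': 0.0857214029515089}
scene [ 0.82067051 -0.31473926  0.75335003]
top [0.39018652 0.01339871 0.74419427]
```

View pics/a.png

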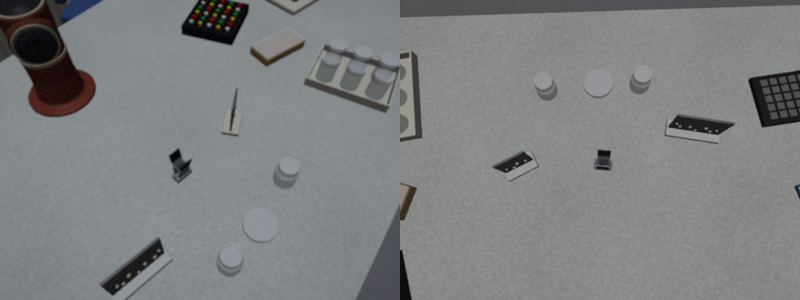

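View pics/top.png

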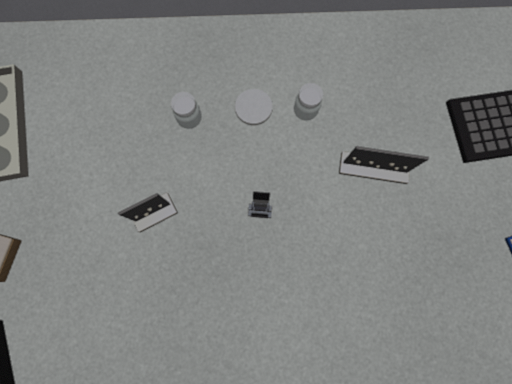

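The top view shows the clip at about (260,205), the wide panel's top edge from (357,148) to (427,158), and the narrow panel's from (119,212) to (158,195). I'll measure them from depth.

```bash
cat > m.py <<'E'
from h import *
def rect(P,s):
    (c,sz,a)=cv2.minAreaRect((P[:,:2]*1000).astype(np.float32)); print(s,len(P),'c',np.round(c,1),'sz',np.round(sz,1),'a',round(a,1),'zmax %.4f'%np.nanmax(P[:,2]))
for n in ['top','scene']:
    f=np.load(n+'0.npz'); W=f['W']; z=W[...,2]
    print(n,'bench',np.nanmedian(z))
    m=((z>0.008)&(z<0.2)&(W[...,0]>0.2)).astype(np.uint8)
    k,l,st,c=cv2.connectedComponentsWithStats(m)
    for i in range(1,k):
        if st[i,4]>60:
            P=W[l==i]; rect(P,(n,i,st[i,:4]))
            Q=P[P[:,2]>np.percentile(P[:,2],98)-0.008] 
            if len(Q)>4: rect(Q,'   top')
E
python3 m.py
```

```text
top bench -3.0462468609544212e-05
('top', 1, array([  0,  64,  27, 116], dtype=int32)) 1143 c [732.4 542.4] sz [263.3  56.5] a 6.7 zmax 0.0331
   top 557 c [733.2 536.8] sz [262.8  44.6] a 6.8 zmax 0.0331
('top', 3, array([ 0, 81,  8, 22], dtype=int32)) 113 c [804.1 568.8] sz [14.4 46.2] a 86.0 zmax 0.0333
   top 31 c [804.3 564.2] sz [ 4.7 28.4] a 86.4 zmax 0.0333
('top', 4, array([294,  83,  30,  37], dtype=int32)) 817 c [ 739.5 -120. ] sz [53.8 53.4] a 35.9 zmax 0.0782
   top 458 c [ 741.8 -120.4] sz [49.8 50.2] a 43.1 zmax 0.0782
('top', 6, array([235,  88,  38,  36], dtype=int32)) 1053 c [ 7.493e+02 -6.000e-01] sz [84.9 84.4] a 71.4 zmax 0.0189
   top 1050 c [ 7.493e+02 -6.000e-01] sz [85.  84.1] a 72.3 zmax 0.0189
('top', 7, array([171,  91,  31,  37], dtype=int32)) 835 c [729.5 146.1] sz [54.8 53.6] a 68.3 zmax 0.0785
   top 461 c [731.5 146.8] sz [50.5 50.3] a 47.0 zmax 0.0785
('top', 8, array([447,  90,  65,  72], dtype=int32)) 3671 c [ 682.6 -523.2] sz [150.6 146.7] a 6.6 zmax 0.0278
   top 2642 c [ 682.6 -523.3] sz [148.2 145.7] a 6.8 zmax 0.0278
('top', 11, array([  0, 11
[... 2232 characters left out ...]

('scene', 28, array([349, 200,  35,  41], dtype=int32)) 1040 c [733.4 145.4] sz [55.8 54.4] a 65.0 zmax 0.0803
   top 507 c [732.5 147.4] sz [49.9 51.2] a 6.5 zmax 0.0803
('scene', 29, array([310, 266,  46,  44], dtype=int32)) 1597 c [750.4  -0.9] sz [84.3 84.6] a 35.3 zmax 0.0186
   top 1587 c [750.4  -0.9] sz [84.3 84.6] a 35.3 zmax 0.0186
('scene', 30, array([127, 303,  94,  81], dtype=int32)) 3291 c [ 605.  -261.4] sz [150.8  38.7] a 76.0 zmax 0.1138
   top 486 c [ 597.1 -259.5] sz [139.9   7.2] a 78.9 zmax 0.1138
('scene', 31, array([277, 310,  35,  44], dtype=int32)) 1210 c [ 744.1 -122. ] sz [54.4 53.9] a 70.8 zmax 0.0802
   top 800 c [ 742.9 -120.1] sz [49.6 50.2] a 88.0 zmax 0.0802
```

Both views agree: the clip is at (509,-5) mm with its x axis at -7.5°. The wide panel's top middle is at (597,-259.5) mm with its normal at -11°. The sizes match those given. Next is a planner for shifts and turns in tool units.

```bash
cat > plan.py <<'E'
import sys
from h import *
from scipy.spatial.transform import Rotation as Ro
# args: x y z(TCP, mm) phi(deg, direction of tool y) [frac]
x,y,z,phi=map(float,sys.argv[1:5]); o=telemetry.get_obs()
R=Ro.from_rotvec(o['tool_rot']); p=np.array(o['tool_pos'])*1000
c=[]
for a in (phi,phi+180):
    a=np.radians(a); yv=np.array([np.cos(a),np.sin(a),0]); zv=np.array([0,0,-1.])
    T=Ro.from_matrix(np.stack([np.cross(yv,zv),yv,zv],1)); c.append((R.inv()*T).as_rotvec())
r=min(c,key=np.linalg.norm); d=R.inv().apply(np.array([x,y,z])-p)
print('now',p.round(1),'turn/30deg',np.round(np.degrees(r)/30,4),'shift/300',np.round(d/300,4),'open',o['opening'],'F',np.round(o['contact_force'],1),'t',o['t'])
E
python3 plan.py 509 -5 215 -7.5
```

```text
now [198.6 592.  230.2] turn/30deg [-3.3000e-03  2.1000e-03  2.6316e+00] shift/300 [-1.6141 -1.5573  0.0531] open 0.08513545428334371 F [ 0.3 -0.3 -0.2] t 0.1
```

```bash
python3 -m pendant '[0,0,0.3,-0.18,-0.17,0.01,1, 0,0,0.6,-0.36,-0.34,0.01,1, 0,0,0.88,-0.54,-0.52,0.02,1, 0,0,0.88,-0.54,-0.52,0.02,1, 0,0,0.88,-0.54,-0.52,0.02,1, 0,0,0.88,-0.54,-0.52,0.02,1]' 30; python3 plan.py 509 -5 215 -7.5
```

```text
t: 0.85
tool_pos: [0.3026, 0.3933, 0.2251]
tool_rot: [-1.201, -2.902, -0.0]
contact_force: [-0.1, 0.6, -0.1]
opening: 0.0854
grip_force: 0.0
now [302.6 393.3 225.1] turn/30deg [-7.0000e-04 -7.0000e-04  1.7514e+00] shift/300 [-1.425  -0.4533  0.0331] open 0.08538536036811724 F [-0.1  0.6 -0.1] t 0.85
```

```bash
python3 -m pendant '[0,0,0.44,-0.35,-0.11,0.01,1, 0,0,0.88,-0.71,-0.23,0.02,1, 0,0,0.88,-0.71,-0.23,0.02,1, 0,0,0.88,-0.71,-0.23,0.02,1, 0,0,0.88,-0.71,-0.23,0.02,1, 0,0,0.88,-0.71,-0.23,0.02,1]'; python3 plan.py 509 -5 215 -7.5
```

```text
t: 1.6
tool_pos: [0.4045, 0.1949, 0.2193]
tool_rot: [-1.83, -2.553, -0.0]
contact_force: [0.0, -0.1, 0.2]
opening: 0.0851
grip_force: 0.0
now [404.5 194.9 219.3] turn/30deg [-8.000e-04 -1.100e-03  8.743e-01] shift/300 [-0.7429  0.1159  0.0138] open 0.0851071641130496 F [ 0.  -0.1  0.2] t 1.6
```

```bash
python3 -m pendant '[0,0,0.874,-0.743,0.116,0.014,1, 0,0,0.874,-0.743,0.116,0.014,1, 0,0,0.874,-0.743,0.116,0.014,1, 0,0,0.874,-0.743,0.116,0.014,1, 0,0,0.874,-0.743,0.116,0.014,1, 0,0,0.874,-0.743,0.116,0.014,1, 0,0,0.874,-0.743,0.116,0.014,1]'; python3 plan.py 509 -5 58 -7.5
python3 - <<'E'
from h import *
d=grab('wrist'); W=cloud(d); z=W[...,2]
cv2.imwrite('pics/w1.png',d['image'][:,:,::-1])
m=(z>0.055)&(z<0.1)&(np.hypot(W[...,0]-.509,W[...,1]+.005)<.05)
P=W[m]
for lo,hi in((.055,.07),(.07,.085),(.085,.1)):
    Q=P[(P[:,2]>lo)&(P[:,2]<hi)]
    if len(Q)>5: print(lo,len(Q),cv2.minAreaRect((Q[:,:2]*1000).astype(np.float32)),Q[:,2].max())
E
```

```text
t: 2.48
tool_pos: [0.5087, -0.0046, 0.2151]
tool_rot: [-2.36, -2.073, -0.0]
contact_force: [-0.3, -0.1, -0.5]
opening: 0.0855
grip_force: 0.0
now [508.7  -4.6 215.1] turn/30deg [-0.0001 -0.0005  0.0027] shift/300 [-0.0012  0.0011  0.5236] open 0.08551906182880832 F [-0.3 -0.1 -0.5] t 2.475
0.055 305 ((509.8442687988281, -5.184272766113281), (33.03709411621094, 38.5577278137207), 82.65980529785156) 0.06999287944036324
0.07 399 ((509.7772216796875, -5.290956497192383), (33.358009338378906, 47.40990447998047), 82.8979263305664) 0.08495372427398548
0.085 427 ((509.53204345703125, -5.246820449829102), (33.27203369140625, 50.30574417114258), 83.2229995727539) 0.09001388798670426
```

View pics/w1.png

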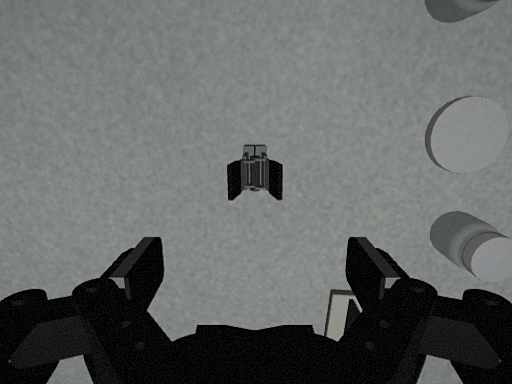

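The wrist view shows the clip at (255,172) with both handles lying along the finger closing line, at columns 228 and 282. Aligned, so I go down and squeeze.

```bash
python3 -m pendant '[0,0,0,0,-0.003,0.2,1, 0,0,0,0,-0.003,0.4,1, 0,0,0,0,-0.003,0.526,1, 0,0,0,0,-0.003,0.526,1, 0,0,0,0,-0.003,0.526,1, 0,0,0,0,-0.003,0.526,1]' 25; python3 plan.py 509.7 -5.2 57 -7.1
```

```text
t: 3.28
tool_pos: [0.5102, -0.0063, 0.0602]
tool_rot: [2.36, 2.068, 0.005]
contact_force: [0.1, -0.2, 0.9]
opening: 0.0858
grip_force: 0.0
now [510.2  -6.3  60.2] turn/30deg [ 0.0097  0.0002 -0.0151] shift/300 [ 0.0034 -0.0023  0.0106] open 0.08584519835362013 F [ 0.1 -0.2  0.9] t 3.275
```

```bash
python3 -m pendant '[0,0,-0.015,0.003,-0.002,0.01,0.6, 0,0,-0.015,0.003,-0.002,0.01,0.5, 0,0,-0.015,0.003,-0.002,0.01,0.4, 0,0,-0.015,0.003,-0.002,0.01,0.3, 0,0,-0.015,0.003,-0.002,0.01,0.2, 0,0,-0.015,0.003,-0.002,0.01,0.2, 0,0,-0.015,0.003,-0.002,0.01,0.2, 0,0,-0.015,0.003,-0.002,0.01,0.2]' 25; python3 plan.py 509.7 -5.2 57 -7.1
python3 - <<'E'
from h import *
a=grab('scene')['image'][140:290,150:350]; b=grab('wrist')['image']
cv2.imwrite('pics/g.png',np.hstack([cv2.resize(a,(400,300)),cv2.resize(b,(400,300))])[:,:,::-1])
E
```

```text
t: 4.28
tool_pos: [0.5119, -0.0059, 0.0582]
tool_rot: [2.35, 2.074, 0.01]
contact_force: [3.0, -0.7, 7.6]
opening: 0.0253
grip_force: 25.0
now [511.9  -5.9  58.2] turn/30deg [ 0.0187  0.0003 -0.0011] shift/300 [ 0.0015 -0.0076  0.004 ] open 0.025334335636113044 F [ 3.  -0.7  7.6] t 4.275
```

View pics/g.png

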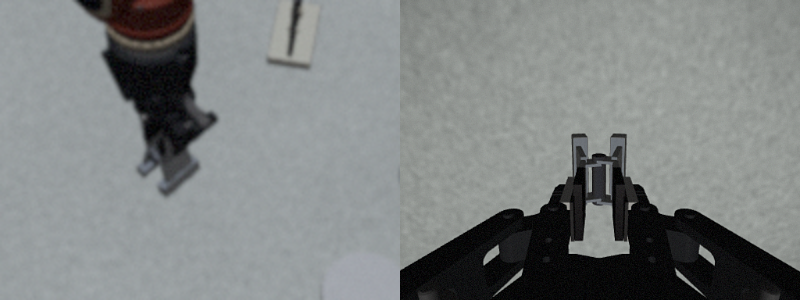

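The handles are squeezed to the stop: 25.3 mm over the outsides at 25 N, with the jaws standing apart. Lift and carry.

```bash
python3 -m pendant '[0,0,0,0,0,-0.1,0.2, 0,0,0,0,0,-0.25,0.2, 0,0,0,0,0,-0.43,0.2, 0,0,0,0,0,-0.43,0.2, 0,0,0,0,0,-0.43,0.2]' 25; python3 plan.py 596.8 -259.5 187 -11
```

```text
t: 5.0
tool_pos: [0.5073, -0.0052, 0.1828]
tool_rot: [-2.355, -2.079, 0.001]
contact_force: [-0.1, -0.6, -1.1]
opening: 0.0251
grip_force: 25.2
now [507.3  -5.2 182.8] turn/30deg [-0.0012  0.      0.1291] shift/300 [-0.8041  0.4012 -0.0142] open 0.025074860311538504 F [-0.1 -0.6 -1.1] t 5.0
```

```bash
python3 -m pendant '[0,0,0.03,-0.15,0.08,-0.02,0.2, 0,0,0.06,-0.3,0.15,-0.02,0.2, 0,0,0.08,-0.45,0.225,-0.02,0.2, 0,0,0.1,-0.6,0.3,-0.02,0.2, 0,0,0.12,-0.72,0.36,-0.02,0.2, 0,0,0.13,-0.8,0.4,-0.02,0.2, 0,0,0.13,-0.8,0.4,-0.02,0.2, 0,0,0.13,-0.8,0.4,-0.02,0.2, 0,0,0.13,-0.8,0.4,-0.02,0.2]' 25; python3 plan.py 596.8 -259.5 143 -11
cat > look.py <<'E'
import sys
from h import *
d=grab('wrist'); W=cloud(d); im=d['image']; z=W[...,2]; cv2.imwrite('pics/%s.png'%sys.argv[1],im[:,:,::-1])
o=telemetry.get_obs(); from scipy.spatial.transform import Rotation as Ro
R=Ro.from_rotvec(o['tool_rot']).as_matrix(); p=o['tool_pos']
T=(W-p)@R  # in tool frame
m=(abs(z-.110)<.006)&(np.hypot(W[...,0]-.5968,W[...,1]+.2595)<.09)
Q=W[m]
if len(Q)>9: print('panel top',len(Q),cv2.minAreaRect((Q[:,:2]*1000).astype(np.float32)),np.median(Q[:,2]))
P=T.reshape(-1,3)*1000; P=P[np.isfinite(P[:,0])]
for lo in range(-30,64,6): # slices along tool z; clip jaws ahead of TCP
    S=P[(P[:,2]>lo)&(P[:,2]<lo+6)&(abs(P[:,0])<40)&(abs(P[:,1])<28)]
    if len(S)>10: print(lo,len(S),'x',S[:,0].min().round(1),S[:,0].max().round(1),'y',S[:,1].min().round(1),S[:,1].max().round(1))
E
python3 look.py h1
```

```text
t: 6.12
tool_pos: [0.5965, -0.257, 0.1885]
tool_rot: [-2.422, -1.998, 0.001]
contact_force: [-0.4, -0.6, -1.2]
opening: 0.0251
grip_force: 25.2
now [ 596.5 -257.   188.5] turn/30deg [-0.0026 -0.0013  0.0013] shift/300 [-0.008   0.0027  0.1517] open 0.025069787723760548 F [-0.4 -0.6 -1.2] t 6.125
panel top 877 ((597.3782958984375, -260.85894775390625), (139.4958953857422, 5.724603176116943), 79.04601287841797) 0.11096277550382079
-30 622 x -16.2 17.8 y -25.7 26.8
-24 536 x -16.0 17.6 y -25.8 26.7
-18 443 x -16.5 17.6 y -25.8 26.8
-12 349 x -16.1 17.4 y -25.1 26.0
-6 110 x -15.1 17.1 y -18.8 19.7
0 138 x -14.3 16.8 y -12.5 13.0
6 1358 x -18.2 18.9 y -12.6 13.4
12 461 x -17.2 18.8 y -13.6 14.5
18 115 x -14.0 18.8 y -14.7 15.1
24 88 x 6.2 18.8 y -16.0 16.7
30 94 x 3.8 18.9 y -17.1 17.9
36 892 x -22.6 25.8 y -20.6 21.3
42 326 x -24.0 25.8 y -21.7 22.5
48 147 x -11.7 25.7 y -22.9 23.7
54 31 x -0.9 25.7 y -23.1 23.7
```

View pics/h1.png

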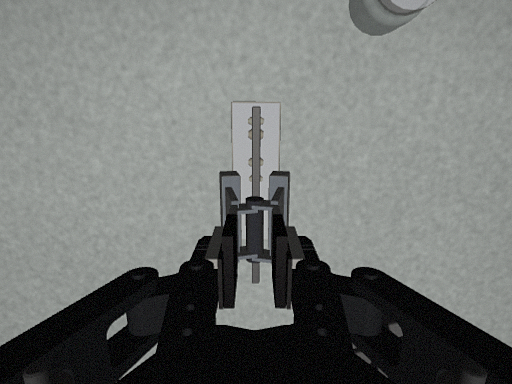

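The wrist view shows the panel edge (column 256) midway between the jaws (229 and 281) and parallel to them. The jaw tips are about 57 mm ahead of the TCP, so a TCP height of 143 mm gives the 20 mm bite. Lower it.

```bash
python3 -m pendant '[0,0,0,-0.013,0.0025,0,0.2, 0,0,0,-0.013,0.0025,0.03,0.2, 0,0,0,-0.013,0.0025,0.06,0.2, 0,0,0,-0.013,0.0025,0.09,0.2, 0,0,0,-0.013,0.0025,0.12,0.2, 0,0,0,-0.013,0.0025,0.152,0.2, 0,0,0,-0.013,0.0025,0.152,0.2, 0,0,0,-0.013,0.0025,0.152,0.2, 0,0,0,-0.013,0.0025,0.152,0.2]' 25; python3 plan.py 597 -260.8 143 -11; python3 look.py h2
```

```text
t: 7.3
tool_pos: [0.5973, -0.2624, 0.1444]
tool_rot: [2.424, 1.997, 0.001]
contact_force: [0.3, 0.3, 0.1]
opening: 0.0253
grip_force: 25.2
now [ 597.3 -262.4  144.4] turn/30deg [ 0.002   0.0007 -0.0009] shift/300 [ 0.0052 -0.0021  0.0046] open 0.025259060449977676 F [0.3 0.3 0.1] t 7.3
panel top 2086 ((598.3470458984375, -260.51715087890625), (138.8527374267578, 41.22788619995117), 78.87947845458984) 0.11074090536255253
-30 612 x -16.3 17.7 y -25.5 27.0
-24 518 x -15.9 17.6 y -25.6 27.0
-18 443 x -15.7 17.4 y -25.6 27.0
-12 345 x -15.9 17.3 y -24.9 26.4
-6 96 x -14.0 17.0 y -18.6 20.0
0 149 x -15.2 17.0 y -12.3 13.0
6 1426 x -17.9 18.9 y -12.2 13.6
12 397 x -17.8 18.9 y -13.3 14.8
18 111 x -14.0 18.8 y -14.6 15.9
24 81 x 5.5 18.7 y -15.7 17.0
30 652 x -40.0 40.0 y -17.0 18.3
36 988 x -24.1 25.7 y -20.4 21.6
42 245 x -23.5 25.7 y -21.6 22.9
48 149 x -12.0 25.7 y -22.8 24.0
54 21 x 25.0 25.5 y -18.8 20.1
```

View pics/h2.png

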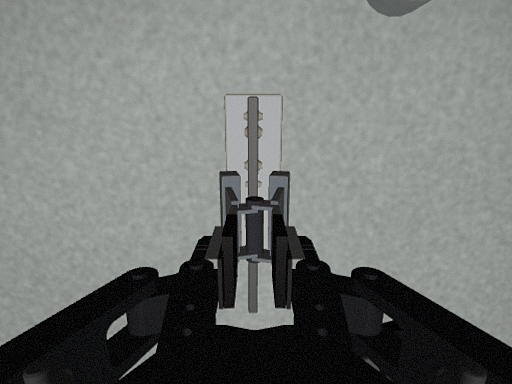

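The panel is between the jaws with no contact force, and it sits about 0.7 mm to one side. Small correction, a touch lower, then open gradually.

```bash
python3 -m pendant '[0,0,0,0.004,-0.002,0.01,0.2, 0,0,0,0.004,-0.002,0.01,0.2, 0,0,0,0.004,-0.002,0.01,0.3, 0,0,0,0.004,-0.002,0.01,0.36, 0,0,0,0.004,-0.002,0.01,0.42, 0,0,0,0.004,-0.002,0.01,0.5, 0,0,0,0.004,-0.002,0.01,0.6, 0,0,0,0.004,-0.002,0.01,0.8, 0,0,0,0.004,-0.002,0.01,1, 0,0,0,0.004,-0.002,0.01,1, 0,0,0,0.004,-0.002,0.01,1, 0,0,0,0.004,-0.002,0.01,1]' 25; python3 look.py h3
```

```text
t: 8.85
tool_pos: [0.5966, -0.2609, 0.1407]
tool_rot: [-2.425, -1.998, 0.0]
contact_force: [-0.2, -0.7, 0.2]
opening: 0.0854
grip_force: 0.0
panel top 1758 ((595.1436767578125, -259.8281555175781), (139.13880920410156, 27.36581039428711), 72.27794647216797) 0.11095555649625422
-30 810 x -16.7 17.6 y -20.9 21.6
-24 710 x -16.4 17.5 y -19.1 20.6
-18 627 x -16.5 17.3 y -18.7 19.1
-12 459 x -16.3 17.2 y -17.3 17.9
-6 452 x -15.9 16.7 y -14.9 15.9
0 1550 x -18.0 18.6 y -14.0 14.9
6 781 x -18.2 18.8 y -12.5 13.9
12 169 x -14.2 18.7 y -12.5 13.5
18 91 x -14.9 18.7 y -12.3 13.5
24 474 x -39.8 39.9 y -12.2 13.2
30 247 x -40.0 39.7 y -12.3 14.2
36 1149 x -24.8 25.6 y -14.5 15.2
42 75 x 24.9 25.6 y -14.0 14.9
48 59 x 24.9 25.6 y -13.9 15.2
```

View pics/h3.png

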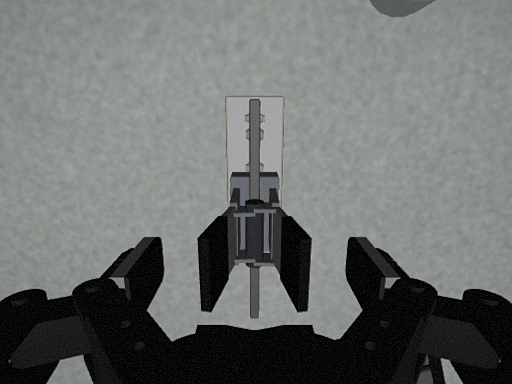

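The clip has bitten on the panel, symmetric and in line, and the fingers are clear of it. Retreat straight up and check.

```bash
python3 -m pendant '[0,0,0,0,0,-0.08,1, 0,0,0,0,0,-0.2,1, 0,0,0,0,0,-0.35,1, 0,0,0,0,0,-0.5,1, 0,0,0,0,0,-0.5,1, 0,0,0,0,0,-0.5,1]'
python3 - <<'E'
from h import *
for n in ['wrist','scene']:
    d=grab(n); W=cloud(d); z=W[...,2]; near=np.hypot(W[...,0]-.597,W[...,1]+.26)<.1
    P=W[near&(z>.15)&(z<.2)]; Q=W[near&(abs(z-.11)<.005)]
    print(n,len(P),cv2.minAreaRect((P[:,:2]*1000).astype(np.float32)),np.percentile(P[:,2],99))
    print(cv2.minAreaRect((Q[:,:2]*1000).astype(np.float32)))
    if n=='scene': cv2.imwrite('pics/f.png',cv2.resize(d['image'][254:384,90:250],(640,520))[:,:,::-1])
E
```

```text
t: 9.65
tool_pos: [0.5964, -0.2609, 0.2903]
tool_rot: [-2.424, -1.998, 0.0]
contact_force: [0.2, -0.3, -1.4]
opening: 0.0854
grip_force: 0.0
wrist 928 ((597.2371826171875, -260.79595947265625), (33.348846435546875, 44.67977523803711), 79.00102996826172) 0.1759039347687836
((599.0425415039062, -260.55340576171875), (138.31243896484375, 24.241432189941406), 85.25712585449219)
scene 166 ((597.06591796875, -259.5871887207031), (32.479896545410156, 44.37575912475586), 79.17529296875) 0.17621284513282628
((600.3826293945312, -260.12506103515625), (139.4570770263672, 21.68942642211914), 74.76245880126953)
```

View pics/f.png

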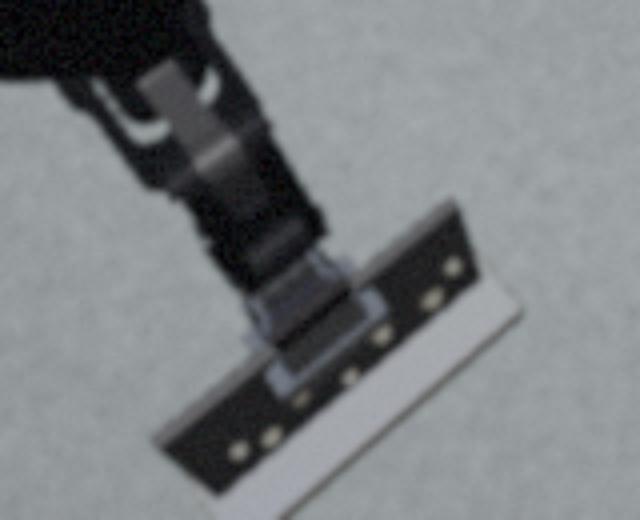

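The clip sits upright on the middle of the wide panel, at about (597,-260) mm and 79°. Its handle tops are at 176 mm, so the hinge is about 20 mm above the edge. The robot is clear, so I'm handing in.

```bash
python3 -c "
from station import ctrl; print(ctrl.finish_job())"
```

```text
the job is handed in; nothing more can be done
None
```

The spring clip is sitting upright on the middle of the wide panel's top edge, in line with it and with its hinge about 20 mm above the edge; the narrow panel was left bare, and the job was handed in about 10 s into the 40 s limit.

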